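Shut the slide drawer and present a slide's label

TASK

Push the open drawer of the slide cabinet fully home, over its detent; only then take the slide cassette out of its rest. Find its frosted end by the corner notch, and hold the cassette by the other, clear end so that the bare label hangs over the middle of the logbook, about 10 cm above the table, with the label face turned to look upward (level, or tilted back at about 45 degrees) so that I can copy it down. Finish while still holding it there, still and touching nothing else; leave the logbook and the other things where they are.

Things in the scene. Friction and masses are not known exactly. Their poses are not given: they have to be found in the camera images.
- cabinet: Low grey slide cabinet with one drawer, 150 mm deep (its x), 130 mm wide (y), 64 mm high, fixed to the table. Origin: centre of its underside; its front faces its own -x. The drawer slides out along its -x.
- cabinet_drawer0 (a joint): How far the drawer stands open, in m; 0 is fully home. It slides with light friction; over the last 11 mm it rides over a sprung detent (needs about 5 to 10 N) and then stays home at 0 to 1 mm.
- cabinet_drawer0_handle (a point): Middle of the bar handle of the drawer: a level bar along the cabinet's y, 35 mm in front of the drawer's face, 32 mm above the table. It moves with the drawer; it can be pushed from in front with the closed fingers pointing down.
- rest: Fixed rest: round dark steel foot, 90 mm across, 8 mm thick, with an aluminium cradle in the middle, 36 mm long (x), 22 mm wide, whose slot (along x, 9.5 mm wide) holds the cassette on edge; slot floor 30 mm, cheek tops 44 mm above the table. Both ends of the cassette stick out freely. Origin: centre of its underside. It may stand turned any way.
- cassette: Aluminium slide cassette, 120 mm long (x), 8 thick (y), 44 high (z), 60 g, on edge in the rest; lifts straight up. Origin: middle of its lower edge. +x: frosted end with the label; -x: clear end with a glass window. A 12 x 12 mm notch is cut from the upper (+z) corner of the frosted end only. +y points out of the label face (it faces you if the notch is at the upper left); the back has no label.
- label (a point): Centre of the white frosted label (44 x 30 mm) on the label face of the cassette: 24 mm from its middle towards the frosted end, 21 mm above its lower edge.
- clear_end (a point): Place to grip the cassette: in its clear end, 38 mm from its middle away from the label, 32 mm above its lower edge (12 mm below the upper edge).
- logbook: Blue notebook lying flat on the table, 148 x 109 mm, 14 mm thick, loose. Origin: centre of its underside.
- marker: Bystander, leave alone: black marker pen, 135 mm long. Origin: centre of its underside.
- tweezers: Bystander, leave alone: steel tweezers, 90 mm long. Origin: centre of its underside.
- driver_yellow: Bystander, leave alone: yellow screwdriver, 190 mm long. Origin: centre of its underside.
- driver_small: Bystander, leave alone: small red screwdriver, 125 mm long. Origin: centre of its underside.
- puck_0: Bystander, leave alone: small flat disc, 29 mm across and 9 mm high. Origin: centre of its underside.
- puck_3: Bystander, leave alone: small flat disc, 30 mm across and 6 mm high. Origin: centre of its underside.
- post_holder: Bystander, leave alone: post in a black holder, 25 x 35 mm and 82 mm high. Origin: centre of its underside.
Not all that is in view belongs to the job. What is shaped like the rest but pink is not meant.

How it is judged:
By the outcome, as a careful person would: the job done as asked, in the order asked, and still so for the second after the job is handed in, while the arm keeps its last pose, push and grip.
It also fails if it takes over 51 s, if anything falls off the work surface, if the arm or the gripper's body presses on something with over 40 N, if the wrist force passes 120 N, or if a joint passes its speed limit or range.

ROBOT

A 6-joint arm with a two-finger parallel gripper is mounted at the origin on a cart in front of the work surface, level with it; the furniture and walls round the work are solid. World frame = base frame: x ahead of the robot, y to its left, z up, the work surface at z = 0. Lengths are in m, angles in rad, forces in N, time in s.
With the tool pointing down it reaches from about 0.3 to 0.875 m from the base axis. Payload 6.4 kg.
Tool frame: the origin (TCP) lies at the very end of the fingers, on their centre line; the grasp point (between the pads) lies 19 mm behind it; z points along the fingers, y is the line along which they close (so a half turn about z gives the same grasp; the last joint's range is limited). The gripper opens to 85 mm and grips with 20 to 120 N. Pads are 22 mm wide; open, the fingers measure 114 mm over their backs; the gripper's body (76 mm by 85 mm) begins 54 mm behind the grasp point. The pads swing forward as they close: fully open they stand 13 mm farther back than shut.
Start: joints at [1.11, 0.181, 1.607, -0, 1.354, -0.206], TCP at [0.145, 0.556, 0.231] pointing down, gripper open.
Joint ranges: [-2.99, 2.99], [-0.89, 2.07], [0.3, 2.58], [-1.14, 4.28], [0, 2.63], [-3.12, 3.12]. Speed limits (rad/s): [2.57, 2.57, 3.01, 3.14, 3.14, 3.14].

INTERFACE

Orientations are given as a unit quaternion [w, x, y, z].
In Python, from bench import get_obs, optics, workorder gives the robot as it stands.
- The arm moves only by the tool jog_arm, called as a command line: name --argument value ..., lists and objects as JSON in quotes. Schema: {"type":"object","properties":{"segments":{"type":"array","items":{"type":"array","items":{"type":"array","items":{"type":"number"},"minItems":7,"maxItems":7},"minItems":1,"maxItems":10},"minItems":1,"maxItems":1},"only":{"type":"string"},"quiet":{"type":"boolean"},"lines":{"type":"string"}},"required":["segments"],"additionalProperties":false}. segments is a list that holds a single list of rows (three levels of brackets), with 1 to 10 rows, each of 7 numbers: dx, dy, dz in shares of 80 cm (1.0 is 80 cm), then a rotation vector rx, ry, rz in a scale on which 1.0 is pi/2 rad, then the opening from 0.0 (shut) to 1.0 (fully open); each row is the pose to reach, as a shift and turn from the pose commanded when the call began, along the tool's axes at that moment; what a row does not reach only later rows make up. A row lasts 1/8 s, in which the tool goes at most 0.0625 m and 0.188 rad, less where a joint would pass 70% of its speed; a pose out of reach is approached as far as the arm can. The fingers move at their own pace and stop on an object; the grip force is fixed at half the most. Time passes only in rows, so rows that do not move let the fingers close. The tool returns the time, the measured TCP pose, the force, the opening and the grip force at its end. only (a regular expression) keeps the lines of the reply that match it, lines (a string "A,B") keeps lines A to B, and quiet returns only ok. A shift or turn number past 1, either way, is cut back to 1. Input that does not fit is refused with a message, and nothing moves.
- get_obs(): the state, without advancing time (a new reading comes with each control period).
- optics.camera(name): name is "side" or "top" or "wrist"; returns (picture, depth): 480x640x3 uint8, blue, green, red; 480x640 float32, m along the optical axis (not along the pixel's ray), 0 where there is no reading.
- optics.camera_params(name): a dict with "fovy" (degrees; the focal length in pixels is half the picture's height over the tangent of half this angle, whatever the lens; pixels are square), "cx", "cy" (the principal point, pixels), "view" (4x4, takes a point from world to camera coordinates). Camera axes: x right, y up, looking along -z (the intrinsics and any distortion apply to the point x, -y, -z); pixel columns grow to the right and rows downward; lengths in m; the calibration is good to about 2 mm. A picture is of the moment at which its call begins: read the wrist's pose just before it. camera_params takes no time and is no camera call; for the wrist camera it gives the pose at the moment of the call.
- workorder.hand_in(): hands the job in; it is judged then, once.
The state is a dict: "time_s": time; "q": joint angles; "dq": joint speeds; "joint_efforts": joint torques, N m; "eef_pos": TCP position; "eef_rot": TCP orientation; "wrist_force": force on the tool from outside, world axes, zero at the start; "torque": the same for the moment, N m; "opening": opening from 0.0 (shut) to 1.0 (fully open); "grasp_force": force on a finger pad.
Only numpy, scipy, OpenCV 4.12 (cv2) and the standard library are available. Lean on these libraries where they do the work, as an engineer would, in place of code of your own. Each camera call takes 0.05 s, during which the arm holds its last target. There are 200 camera calls.

## Working session

There is one attempt and no reset: what is moved stays moved. The work goes in short steps, Python scripts to look and compute and a tool call to move; the robot and the scene stay as the last step left them, time stands still between calls to the robot, and variables do not carry over. Pictures are saved under pics/ and viewed, at most 10 in all, crops included, and the job is handed in when it is done.

```bash
ls; mkdir -p pics; cat > h.py <<'E'
import numpy as np, cv2
from bench import get_obs, optics, workorder
from scipy.spatial.transform import Rotation as R
def shot(n):
    p=optics.camera_params(n); im,d=optics.camera(n); np.savez(''+n+'.npz',d=d,im=im,V=p['view'],f=240/np.tan(np.radians(p['fovy'])/2),cx=p['cx'],cy=p['cy']); return im,d,p
def px(n,u,v,z=None,depth=None):
    "world point from saved shot: by depth, or intersect with plane z"
    a=np.load(''+n+'.npz'); T=np.linalg.inv(a['V'])
    r=np.array([(u-a['cx'])/a['f'],-(v-a['cy'])/a['f'],-1.])
    if z is None:
        d=depth or a['d'][int(v),int(u)]; return (T@np.r_[r*d,1])[:3]
    o=T[:3,3]; w=T[:3,:3]@r; return o+w*(z-o[2])/w[2]
def proj(n,P):
    a=np.load(''+n+'.npz'); c=a['V']@np.r_[P,1]; return a['cx']+a['f']*c[0]/-c[2], a['cy']-a['f']*c[1]/-c[2]
E
python3 - <<'E'
from h import *
for n in ('top','side'):
    im,d,p=shot(n); cv2.imwrite(f'pics/{n}0.png',im); print(n,p)
o=get_obs(); print(o)
E
```

```text
pics
top {'fovy': 44.193974235911, 'cx': 322.0934154154433, 'cy': 234.29126041223796, 'view': array([[-0.02485573, -0.9994591 , -0.0215336 ,  0.0246012 ],
       [ 0.98294659, -0.02835966,  0.18169129, -0.54861391],
       [-0.1822037 , -0.01665031,  0.98311982, -1.18231776],
       [ 0.        ,  0.        ,  0.        ,  1.        ]])}
side {'fovy': 49.22583082612434, 'cx': 304.85345579278106, 'cy': 238.6790840087219, 'view': array([[ 0.53793842, -0.84295913, -0.00649317, -0.29781005],
       [ 0.46777924,  0.29208998,  0.83418584, -0.31371167],
       [-0.70128798, -0.45177799,  0.55144521, -0.77807373],
       [ 0.        ,  0.        ,  0.        ,  1.        ]])}
{'time_s': 0.1, 'q': array([ 1.10969041e+00,  1.81480691e-01,  1.60787462e+00, -4.61128120e-06,
        1.35380583e+00, -2.06286383e-01]), 'dq': array([-0.00020245, -0.00253091, -0.00326017, -0.00209094,  0.0025    ,
       -0.00097513]), 'joint_efforts': array([ 5.07980658e-04, -4.45875978e+01, -3.52237058e+01, -1.01650289e-04,
        4.23746722e-03,  5.85484327e-05]), 'eef_pos': array([0.14469817, 0.55599692, 0.23048254]), 'eef_rot': array([-2.54742054e-04,  1.27064798e-01,  9.91894108e-01, -7.41720216e-04]), 'wrist_force': array([-0.64064381, -0.11861121,  0.16470137]), 'torque': array([ 0.02174012, -0.00969976,  0.00016779]), 'grasp_force': 0.0, 'opening': 1.0028748656808721}
```

View pics/top0.png

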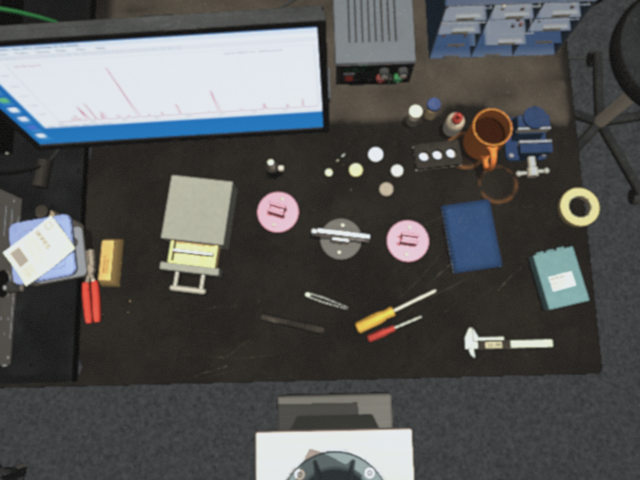

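View pics/side0.png

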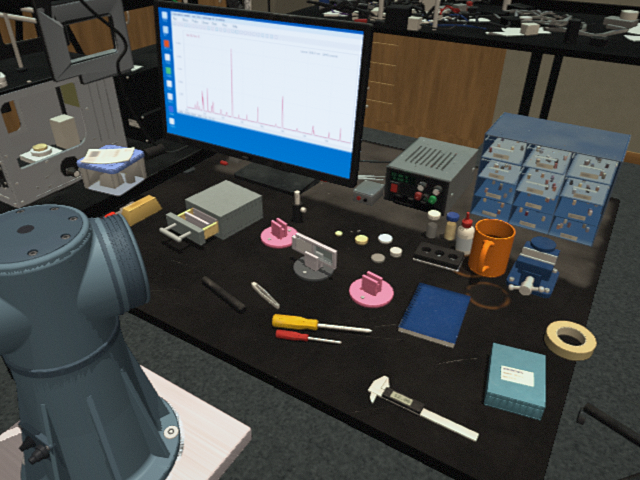

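Top view: the rest with the cassette is at (341,237). The pink look-alikes are at (278,212) and (408,241). The blue logbook is at (472,237), with a teal book at (560,278) that is not meant. The drawer handle is at (187,290). In the side view the cassette spans (293,232) to (336,268). I'll check these choices in one close crop.

```bash
python3 - <<'E'
from h import *
s=np.load('side.npz')['im'];t=np.load('top.npz')['im']
a=cv2.resize(s[205:305,255:375],None,fx=4.5,fy=4.5,interpolation=cv2.INTER_CUBIC)[:, :400]
A=cv2.resize(s[215:290,265:365],(400,300),interpolation=cv2.INTER_CUBIC)
B=cv2.resize(t[200:275,290:390],(400,300),interpolation=cv2.INTER_CUBIC)
C=cv2.resize(t[225:300,140:240],(400,300),interpolation=cv2.INTER_CUBIC)
D=cv2.resize(t[195:285,420:540],(400,300),interpolation=cv2.INTER_CUBIC)
cv2.imwrite('pics/crop1.png',np.vstack([np.hstack([A,B]),np.hstack([C,D])]))
E
```

```text
(no output)
```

View pics/crop1.png

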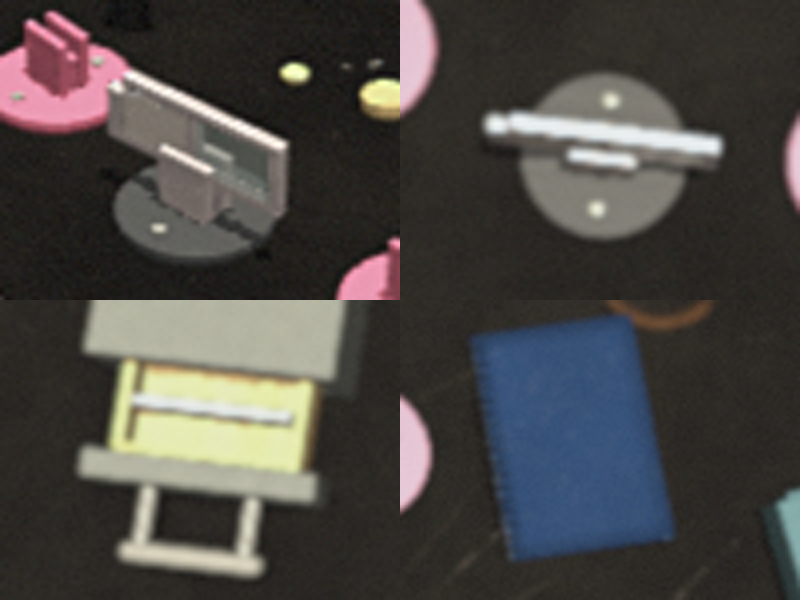

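The crop shows the notch at the left (+y) end of the cassette, in the side view at the upper left. So the label face looks back towards the robot (-x), and the clear end is on the right (-y). Next I'll measure.

```bash
python3 - <<'E'
from h import *
np.set_printoptions(precision=4,suppress=True)
L=px('top',317.7,230.6,.074);N=px('top',311.2,230.8,.062);Rr=px('top',370.4,236.4,.074)
print('cass',L,N,Rr,'len',np.linalg.norm(L-Rr)*1e3,'(108)')
F=px('top',341,239,.008);print('foot',F,'mid from ends',(N+Rr)/2)
fl=px('top',290+(521-400)/4,239,.008);fr=px('top',290+(687-400)/4,239,.008);print('foot dia',np.linalg.norm(fl-fr))
a=px('top',171.3,288,.035);b=px('top',205,292.5,.035);print('handle',a,b,(a+b)/2,'by depth',px('top',188,290.5))
c=[px('top',u,v,.014) for u,v in [(420+72*.3,195+38*.3),(420+230*.3,195+18*.3),(420+272*.3,195+240*.3),(420+112*.3,195+258*.3)]]
print('book',np.mean(c,0),[np.linalg.norm(c[i]-c[(i+1)%4]) for i in range(4)],c)
print('cab',[px('top',u,v,.064) for u,v in [(170,176),(236,181),(229,248),(161,239)]])
for n,uv in [('drawerface', (186,269)),('cab top',(200,210)),('book',(472,236)),('table',(250,280))]: print(n,px('top',*uv))
E
```

```text
cass [0.5527 0.0183 0.074 ] [0.5549 0.032  0.062 ] [ 0.5375 -0.089   0.074 ] len 108.29841750067048 (108)
foot [ 0.5455 -0.0299  0.008 ] mid from ends [ 0.5462 -0.0285  0.068 ]
foot dia 0.08935214134580938
handle [0.447  0.3279 0.035 ] [0.4357 0.2571 0.035 ] [0.4413 0.2925 0.035 ] by depth [0.4404 0.2916 0.0397]
book [ 0.5425 -0.3081  0.014 ] [np.float64(0.10313374230984997), np.float64(0.14597796945808728), np.float64(0.10202816181655011), np.float64(0.14455613806747472)] [array([ 0.6096, -0.2488,  0.014 ]), array([ 0.6198, -0.3515,  0.014 ]), array([ 0.4747, -0.3669,  0.014 ]), array([ 0.466 , -0.2653,  0.014 ])]
cab [array([0.6811, 0.3278, 0.064 ]), array([0.6658, 0.1879, 0.064 ]), array([0.5234, 0.2022, 0.064 ]), array([0.5463, 0.3436, 0.064 ])]
drawerface [0.4844 0.2944 0.0481]
cab top [0.6062 0.2639 0.0611]
book [ 0.544  -0.3109  0.0079]
table [ 0.4633  0.1683 -0.0018]
```

```bash
cat >> h.py <<'E'
def to(P,az=None,Rt=None):
    "shift & rotvec in tool axes to reach world P with tool y azimuth az (deg), tool down"
    o=get_obs(); w,x,y,z=o['eef_rot']; R0=R.from_quat([x,y,z,w])
    if az is not None:
        c,s=np.cos(np.radians(az)),np.sin(np.radians(az)); Rt=R.from_matrix(np.array([[-s,c,0],[c,s,0],[0,0,-1]]).T)
        Rt=R.from_matrix(np.column_stack([[-s,c,0],[c,s,0],[0,0,-1]]))
    d=R0.inv().apply(np.array(P)-o['eef_pos']); r=(R0.inv()*Rt).as_rotvec() if Rt is not None else np.zeros(3)
    print('d',np.round(d,4),'rot',np.round(r,4),'n',int(np.ceil(max(np.linalg.norm(d)/.0625,np.linalg.norm(r)/.188))))
E
python3 - <<'E'
from h import *
to([.382,.3005,.12],82); to([.382,.3005,.021],82)
E
```

```text
d [-0.2941 -0.1873  0.1107] rot [-0.0015 -0.0004 -0.1152] n 6
d [-0.2941 -0.1871  0.2097] rot [-0.0015 -0.0004 -0.1152] n 7
```

Units first: shifts go in shares of 80 cm and turns go in shares of pi/2 rad. So -0.294 m is -0.3675, 0.209 m is 0.2613, -0.115 rad is -0.0732.

jog_arm --segments '[[[-0.3675, -0.2338, 0.1375, 0, 0, -0.0732, 0], [-0.3675, -0.2338, 0.1375, 0, 0, -0.0732, 0], [-0.3675, -0.2338, 0.1375, 0, 0, -0.0732, 0], [-0.3675, -0.2338, 0.1375, 0, 0, -0.0732, 0], [-0.3675, -0.2338, 0.1375, 0, 0, -0.0732, 0], [-0.3675, -0.2338, 0.1375, 0, 0, -0.0732, 0], [-0.3675, -0.2338, 0.1375, 0, 0, -0.0732, 0], [-0.3675, -0.2338, 0.2613, 0, 0, -0.0732, 0], [-0.3675, -0.2338, 0.2613, 0, 0, -0.0732, 0], [-0.3675, -0.2338, 0.2613, 0, 0, -0.0732, 0]]]'

```text
time_s: 1.35
eef_pos: [0.379, 0.3009, 0.0199]
eef_rot: [-0.003, 0.069, 0.998, -0.002]
wrist_force: [-0.3, -0.2, -0.5]
opening: 0.001
grasp_force: 0.0
```

```bash
python3 - <<'E'
from h import *
o=get_obs(); print(o['q'],o['eef_pos'],o['opening'])
im,d,p=shot('side'); cv2.imwrite('pics/s1.png',cv2.resize(im[140:290,120:320],(800,600)))
to([.4413,.2925,.021],82)
E
```

```text
[ 4.24952278e-01  2.99023502e-01  1.96156419e+00  3.31889828e-04
  8.87956790e-01 -1.00705116e+00] [0.37899186 0.30089383 0.01989395] 0.0005991258959789756
d [-0.0611 -0.0008  0.0007] rot [-0.0013 -0.0024  0.0008] n 1
```

View pics/s1.png

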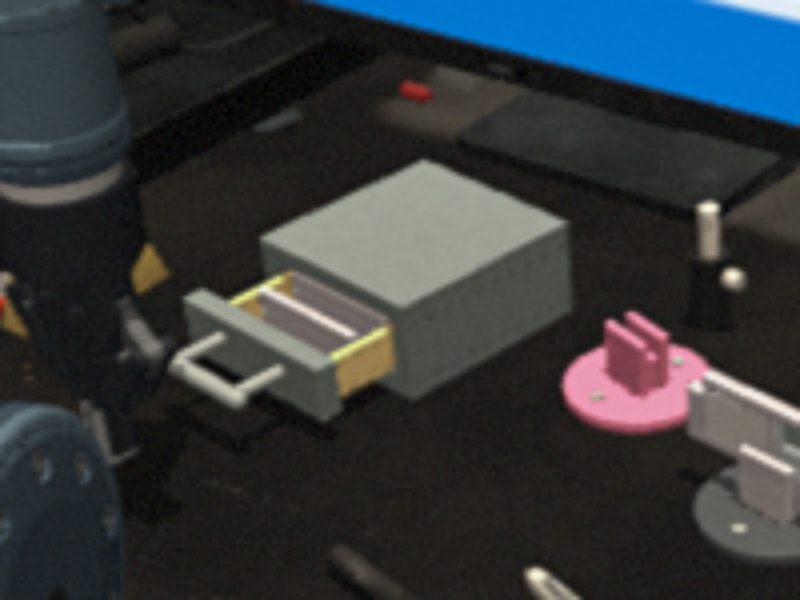

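The fingers are down in front of the handle bar, at crop (205,380), with nothing in between. Now I push along tool -x.

Scaled: -0.086 m is -0.1075, -0.078 m is -0.0975.

jog_arm --segments '[[[-0.0375, 0, 0, 0, 0, 0, 0], [-0.05, 0, 0, 0, 0, 0, 0], [-0.0625, 0, 0, 0, 0, 0, 0], [-0.075, 0, 0, 0, 0, 0, 0], [-0.0875, 0, 0, 0, 0, 0, 0], [-0.0975, 0, 0, 0, 0, 0, 0], [-0.1075, 0, 0, 0, 0, 0, 0], [-0.1075, 0, 0, 0, 0, 0, 0]]]'

```text
time_s: 2.4
eef_pos: [0.4676, 0.2893, 0.022]
eef_rot: [-0.0, 0.07, 0.998, -0.0]
wrist_force: [-0.6, 0.1, 0.5]
opening: -0.002
grasp_force: 0.2
```

```bash
python3 - <<'E'
from h import *
im,d,p=shot('top')
cv2.imwrite('pics/t1.png',cv2.resize(im[160:310,110:310],(800,600)))
print(get_obs()['wrist_force'])
E
```

```text
[-0.07331086 -0.43068622  1.19994268]
```

View pics/t1.png

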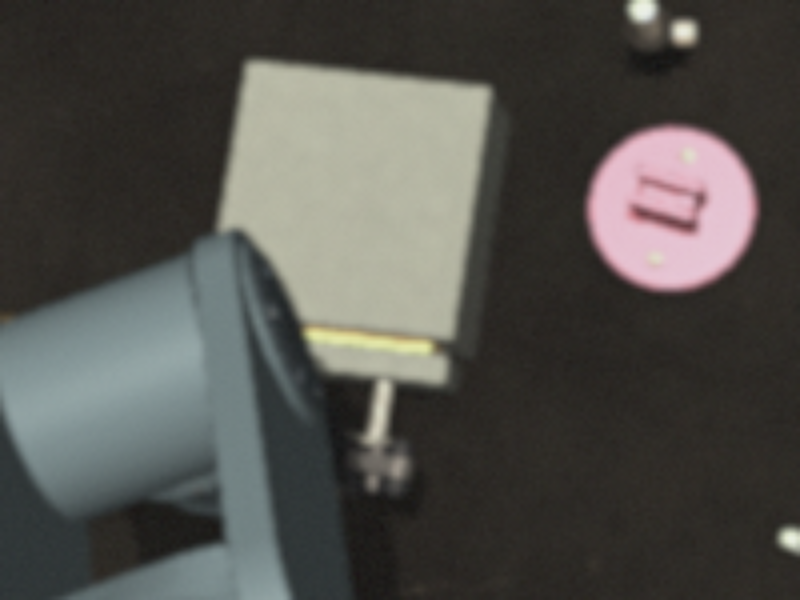

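Top view: the drawer has been pushed most of the way in. A yellow strip about 9 mm deep still shows at crop (370,340), so it is right at the detent. I keep pushing in small steps and watch the force.

Scaled: -0.01 m is -0.0125, -0.008 m is -0.01.

jog_arm --segments '[[[-0.005, 0, 0, 0, 0, 0, 0], [-0.01, 0, 0, 0, 0, 0, 0], [-0.0125, 0, 0, 0, 0, 0, 0]]]'

```text
time_s: 2.82
eef_pos: [0.4748, 0.2881, 0.0217]
eef_rot: [-0.003, 0.07, 0.998, -0.0]
wrist_force: [-13.9, 3.0, 9.4]
opening: 0.002
grasp_force: 7.0
```

jog_arm --segments '[[[-0.0025, 0, 0, 0, 0, 0, 0], [-0.0038, 0, 0, 0, 0, 0, 0]]]'

```text
time_s: 3.08
eef_pos: [0.4749, 0.2881, 0.0216]
eef_rot: [-0.005, 0.07, 0.998, -0.001]
wrist_force: [-22.0, 4.2, 16.9]
opening: -0.003
grasp_force: 11.2
```

Scaled: -0.002 m is -0.0025.

jog_arm --segments '[[[-0.0025, 0, 0, 0, 0, 0, 0], [-0.0025, 0, 0, 0, 0, 0, 0]]]'

```text
time_s: 3.32
eef_pos: [0.475, 0.288, 0.0212]
eef_rot: [-0.007, 0.069, 0.998, -0.001]
wrist_force: [-25.6, 3.8, 18.4]
opening: 0.004
grasp_force: 13.0
```

```bash
python3 - <<'E'
from h import *
s,_,_=shot('side');t,_,_=shot('top')
A=cv2.resize(t[225:300,140:240],(800,600),interpolation=cv2.INTER_CUBIC)[:,:]
B=cv2.resize(s[170:245,150:270],(640,400),interpolation=cv2.INTER_CUBIC)
A=cv2.resize(A,(400,300)); B=cv2.resize(B,(400,300))
cv2.imwrite('pics/d2.png',np.hstack([A,B]))
E
```

```text
(no output)
```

View pics/d2.png

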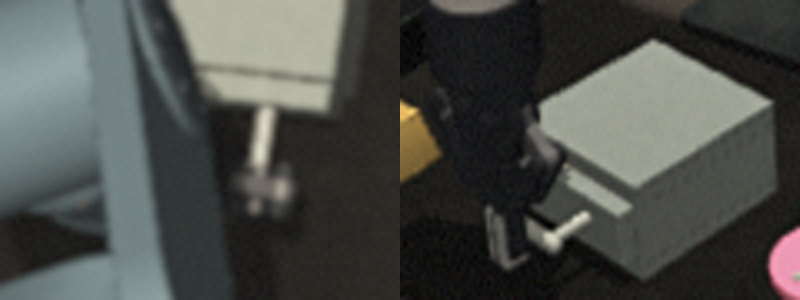

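Scaled: -0.24 m is -0.3, -0.18 m is -0.225, 0.6 rad is 0.382.

jog_arm --segments '[[[0.025, 0, 0, 0, 0, 0, 0], [0.075, 0, 0, 0, 0, 0, 0], [0.075, 0, -0.075, 0, 0, 0, 0], [0.075, 0, -0.15, 0, 0, 0, 0.5], [0.075, -0.075, -0.1875, 0, 0, 0.0637, 0.5], [0.075, -0.15, -0.1875, 0, 0, 0.1273, 0.5], [0.075, -0.225, -0.1875, 0, 0, 0.2546, 0.5], [0.075, -0.3, -0.1875, 0, 0, 0.382, 0.5]]]'

```text
time_s: 4.42
eef_pos: [0.3897, 0.056, 0.1729]
eef_rot: [0.001, 0.352, 0.936, 0.0]
wrist_force: [0.5, -1.1, 0.5]
opening: 0.498
grasp_force: 0.0
```

```bash
python3 - <<'E'
from h import *
o=get_obs();print(o['q'],o['eef_pos'])
s,_,_=shot('side');t,_,_=shot('top')
A=cv2.resize(t[225:300,140:240],(400,300),interpolation=cv2.INTER_CUBIC)
B=cv2.resize(s[170:245,150:250],(400,300),interpolation=cv2.INTER_CUBIC)
cv2.imwrite('pics/d3.png',np.hstack([A,B]))
E
```

```text
[-1.60620295e-01 -1.87801602e-01  2.09837059e+00 -5.83301486e-04
  1.22813202e+00 -1.01085758e+00] [0.38967771 0.05602456 0.17291569]
```

View pics/d3.png

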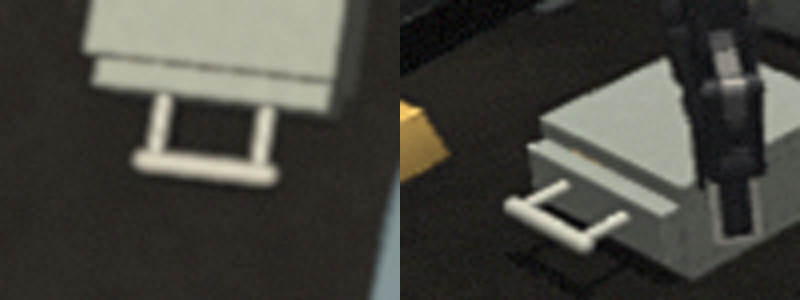

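```bash
python3 - <<'E'
from h import *
t=np.load('top.npz')['im']
for u in (175,190,205,215): print(u,[tuple(t[v,u].tolist()) for v in range(237,256)])
h=(px('top',173.75,265,.035)+px('top',209,269.25,.035))/2; d=np.array([.9903,-.139,0])
print(h,'travel',(h-[.4413,.2925,.035])@d)
f=(px('top',163.25,246.75,.06)+px('top',222.5,252.5,.06))/2; c=(px('top',161.25,238,.064)+px('top',223.75,244.5,.064))/2
print('handle->face',(f-h)@d,'face->cab',(c-f)@d)
E
```

```text
175 [(163, 182, 181), (148, 166, 165), (125, 141, 141), (126, 142, 143), (151, 169, 169), (165, 183, 182), (164, 181, 181), (165, 183, 183), (163, 181, 180), (147, 163, 162), (105, 116, 115), (64, 70, 70), (44, 47, 46), (29, 33, 32), (27, 30, 32), (33, 34, 38), (31, 37, 38), (30, 31, 36), (29, 34, 35)]
190 [(162, 182, 181), (162, 181, 180), (161, 179, 177), (144, 160, 159), (115, 129, 129), (126, 140, 142), (154, 172, 172), (163, 181, 181), (163, 182, 182), (164, 183, 182), (161, 178, 178), (137, 152, 153), (92, 103, 103), (52, 57, 57), (35, 39, 41), (31, 33, 35), (30, 32, 34), (35, 38, 40), (34, 35, 40)]
205 [(162, 181, 179), (163, 183, 181), (164, 183, 182), (163, 182, 181), (158, 177, 176), (140, 157, 156), (129, 144, 144), (150, 167, 167), (163, 182, 182), (167, 187, 187), (167, 186, 186), (168, 186, 186), (162, 180, 179), (140, 154, 154), (122, 136, 138), (141, 156, 161), (162, 180, 184), (175, 194, 199), (183, 202, 205)]
215 [(161, 181, 180), (163, 182, 181), (165, 184, 183), (166, 184, 183), (163, 183, 181), (162, 181, 179), (142, 159, 158), (115, 130, 130), (129, 145, 148), (156, 174, 175), (165, 184, 183), (166, 184, 183), (165, 184, 182), (163, 182, 179), (139, 155, 154), (93, 103, 103), (51, 56, 55), (36, 37, 37), (29, 34, 36)]
[0.4897577  0.28650249 0.035     ] travel 0.04882131516160872
handle->face 0.03390099417144779 face->cab 0.016729079403836677
```

The drawer is home: only a thin dark joint line shows, with no yellow, and it reached a hard stop at over 22 N. Next I hover over the clear end.

```bash
python3 - <<'E'
from h import *
to([.5406,-.0666,.15],-8.1)
E
```

```text
d [-0.192   0.011   0.0233] rot [9.000e-04 3.100e-03 9.857e-01] n 6
```

Scaled: -0.192 m is -0.24, -0.17 m is -0.2125, 0.986 rad is 0.6277.

jog_arm --segments '[[[-0.0625, 0.0038, 0.0075, 0, 0, 0.1082, 0.5], [-0.125, 0.0075, 0.0125, 0, 0, 0.2165, 0.5], [-0.175, 0.01, 0.0188, 0, 0, 0.3247, 0.5], [-0.2125, 0.0125, 0.025, 0, 0, 0.4329, 0.5], [-0.24, 0.0138, 0.0291, 0, 0, 0.5411, 0.5], [-0.24, 0.0138, 0.0291, 0, 0, 0.6277, 0.5], [-0.24, 0.0138, 0.0291, 0, 0, 0.6277, 0.5], [-0.24, 0.0138, 0.0291, 0, 0, 0.6277, 0.5]]]'

```text
time_s: 5.52
eef_pos: [0.5417, -0.0591, 0.149]
eef_rot: [0.0, 0.75, 0.661, 0.0]
wrist_force: [0.2, -0.4, -0.3]
opening: 0.501
grasp_force: 0.0
```

```bash
python3 - <<'E'
from h import *
w,_,_=shot('wrist'); t,_,_=shot('top'); cv2.imwrite('pics/w1.png',w)
o=get_obs();print(o['q'],o['dq'])
to([.5406,-.0666,.043],-8.1)
for P in ([.5406,-.0666,.074],[.546,-.029,.074]): print(proj('wrist',P))
E
```

```text
[-3.26691681e-01  2.03258091e-01  1.75720497e+00 -2.69739624e-05
  1.18072219e+00 -1.99053461e-01] [-2.03468226e-03 -2.12422918e-03  8.59949281e-05  3.24742897e-04
  2.81199367e-04  9.81223008e-03]
d [-0.0075 -0.0002  0.1061] rot [0.0004 0.0001 0.0137] n 2
(np.float64(318.4647620178632), np.float64(263.8133122603835))
(np.float64(319.4267906603207), np.float64(208.51464999372942))
```

View pics/w1.png

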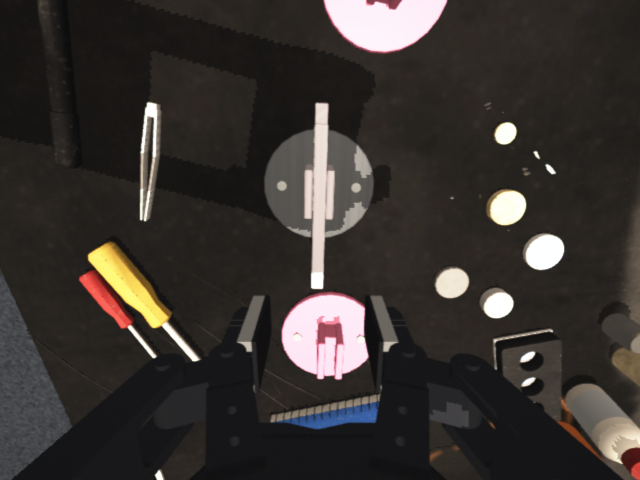

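Wrist view: the cassette runs from (322,103) to (317,288), and there are step-like marks at both ends. I'll settle which end has the notch from the depth image.

```bash
python3 - <<'E'
from h import *
np.set_printoptions(precision=4,suppress=True,linewidth=150)
a=np.load('wrist.npz');print('cam',np.linalg.inv(a['V'])[:3,:])
for v in list(range(98,134,3))+[150,180,210,240]+list(range(262,296,3)):
    u=round(322-5*(v-103)/185); print(v,u,px('wrist',u,v),a['im'][v,u])
for v in (140,230,260):
    r=[px('wrist',u,v) for u in range(308,334)]; print(v,[(308+i,round(float(p[2]),3)) for i,p in enumerate(r)])
E
```

```text
cam [[ 0.9918  0.1207  0.041   0.5513]
 [-0.1275  0.9384  0.3212  0.0243]
 [ 0.0003 -0.3238  0.9461  0.2908]]
98 322 [ 0.5571  0.0392 -0.0003] [22 25 26]
101 322 [ 0.5569  0.0371 -0.0008] [28 30 33]
104 322 [0.5555 0.0327 0.0619] [212 219 234]
107 322 [0.5553 0.031  0.0612] [213 220 234]
110 322 [0.555  0.0293 0.0621] [217 224 236]
113 322 [0.5548 0.0276 0.061 ] [223 229 240]
116 322 [0.5513 0.0243 0.2908] [218 225 237]
119 322 [0.5544 0.0241 0.0614] [214 221 235]
122 321 [0.5536 0.0224 0.0617] [212 219 234]
125 321 [0.5532 0.0208 0.0725] [215 222 236]
128 321 [0.553  0.0192 0.074 ] [217 224 237]
131 321 [0.5528 0.0175 0.0733] [216 224 236]
150 321 [0.5515 0.0066 0.0727] [215 223 236]
180 320 [ 0.5486 -0.0113  0.0728] [213 221 234]
210 319 [ 0.5456 -0.03    0.0735] [209 217 233]
240 318 [ 0.5424 -0.05    0.0736] [207 215 232]
262 318 [ 0.5404 -0.0659  0.0723] [206 215 231]
265 318 [ 0.5401 -0.0677  0.0733] [206 214 231]
268 318 [ 0.5399 -0.07    0.073 ] [206 214 231]
271 317 [ 0.5389 -0.072   0.0733] [208 217 231]
274 317 [ 0.5387 -0.074   0.0737] [255 255 255]
277 317 [ 0.5384 -0.07
[... 723 characters left out ...]
 (311, 0.006), (312, 0.007), (313, 0.073), (314, 0.073), (315, 0.073), (316, 0.073), (317, 0.072), (318, 0.073), (319, 0.073), (320, 0.072), (321, 0.073), (322, 0.073), (323, 0.073), (324, 0.074), (325, 0.006), (326, 0.007), (327, 0.007), (328, 0.006), (329, 0.009), (330, 0.007), (331, 0.007), (332, 0.007), (333, 0.006)]
260 [(308, -0.002), (309, -0.001), (310, -0.002), (311, -0.001), (312, 0.073), (313, 0.073), (314, 0.073), (315, 0.073), (316, 0.073), (317, 0.073), (318, 0.071), (319, 0.074), (320, 0.075), (321, 0.073), (322, 0.074), (323, 0.074), (324, -0.002), (325, -0.001), (326, -0.001), (327, -0.002), (328, -0.0), (329, -0.002), (330, 0.0), (331, -0.001), (332, -0.001), (333, -0.001)]
```

The notch is confirmed at the +y end, where depth gives z = 0.062 for y from 0.022 to 0.033. Its ends put the cassette centre at about (0.546, -0.0275). Now I descend on the clear end.

Scaled: 0.106 m is 0.1325, -0.006 m is -0.0075, 0.02 rad is 0.0127.

jog_arm --segments '[[[-0.0075, 0, 0.0375, 0, 0, 0.0127, 0.5], [-0.0075, 0, 0.075, 0, 0, 0.0127, 0.5], [-0.0075, 0, 0.1063, 0, 0, 0.0127, 0.5], [-0.0075, 0, 0.125, 0, 0, 0.0127, 0.5], [-0.0075, 0, 0.1325, 0, 0, 0.0127, 0.5], [-0.0075, 0, 0.1325, 0, 0, 0.0127, 0.5]]]'

```text
time_s: 6.38
eef_pos: [0.5411, -0.0655, 0.0432]
eef_rot: [0.0, 0.758, 0.652, 0.0]
wrist_force: [0.4, -0.0, -0.1]
opening: 0.502
grasp_force: 0.0
```

```bash
python3 - <<'E'
from h import *
o=get_obs();print(o['eef_pos'],o['q'])
to([.5406,-.0651,.043],-8.5)
E
```

```text
[ 0.54114473 -0.06549722  0.04324969] [-3.38267617e-01  3.62968020e-01  1.80736501e+00 -1.84148197e-05
  9.70928866e-01 -1.88634599e-01]
d [ 0.0003 -0.0006  0.0002] rot [ 0.0003  0.0001 -0.0013] n 1
```

jog_arm --segments '[[[0, 0, 0, 0, 0, 0, 0.3], [0, 0, 0, 0, 0, 0, 0.2], [0, 0, 0, 0, 0, 0, 0], [0, 0, 0, 0, 0, 0, 0], [0, 0, 0, 0, 0, 0, 0], [0, 0, 0, 0, 0, 0, 0]]]'

```text
time_s: 7.12
eef_pos: [0.5414, -0.0657, 0.0437]
eef_rot: [0.0, 0.758, 0.652, 0.0]
wrist_force: [-1.6, -0.4, 5.8]
opening: 0.085
grasp_force: 60.2
```

```bash
python3 - <<'E'
from h import *
from scipy.optimize import least_squares
Q=[([1.1097,.1815,1.6079,1.3538],[.1447,.5560,.2305]),([.42495,.29902,1.96156,.88796],[.37899,.30089,.01989]),([-.16062,-.1878,2.09837,1.22813],[.38968,.05602,.17292]),([-.32669,.20326,1.7572,1.18072],[.5417,-.0591,.149]),([-.33827,.36297,1.80737,.97093],[.54114,-.0655,.04325])]
def fk(p,q):
    a,b,L,h,r0,dl,k=p; q1,q2,q3,q5=q
    s=r0+a*np.sin(q2)+b*np.sin(q2+q3)+k*np.cos(q2+q3)+L*np.sin(q2+q3+q5)
    z=h+a*np.cos(q2)+b*np.cos(q2+q3)-k*np.sin(q2+q3)+L*np.cos(q2+q3+q5)
    return np.array([s*np.cos(q1)-dl*np.sin(q1),s*np.sin(q1)+dl*np.cos(q1),z])
res=lambda p: np.r_[np.ravel([fk(p,q)-x for q,x in Q]), .003*(p[2]-.25), .003*(p[3]-.2)]
r=least_squares(res,[.4,.4,.25,.2,0,.118,0]); print(np.round(r.x,4),np.abs(r.fun).max()); print(get_obs()['q'],get_obs()['opening'])
E
```

```text
[ 4.380e-01  5.147e-01  2.844e-01  2.794e-01 -1.000e-04  1.178e-01
  8.570e-02] 0.00023811961776419339
[-3.38414039e-01  3.62316687e-01  1.80720984e+00 -3.18733960e-05
  9.71062451e-01 -1.88449883e-01] 0.08458428139888596
```

The cassette is held (60 N at 7 mm opening). I'll work out which tilt direction is reachable for the final pose before I lift.

```bash
python3 - <<'E'
from h import *
B=np.array([.5425,-.308,.10]); a,b,k,dl=.438,.5147,.0857,.1178
for sgn in (1,-1):
  for L in (.2,.25,.284,.32):
    h=L-.005; q1=-.6
    for _ in range(30):
        c,s=np.cos(q1)*sgn,np.sin(q1)*sgn
        z=np.array([c,s,-1])/2**.5; y=-np.array([c,s,1])/2**.5; x=np.cross(y,z)
        Rt=np.column_stack([x,y,z]); T=B-Rt@[.062,-.004,-.008]; w=T-L*z
        q1=np.arctan2(w[1],w[0])-np.arcsin(dl/np.hypot(w[0],w[1]))
    r=np.sqrt(w[0]**2+w[1]**2-dl**2); Z=w[2]-h; bb=np.hypot(b,k); D=np.hypot(r,Z)
    g=np.pi-np.arccos((a*a+bb*bb-D*D)/(2*a*bb)) ; q2=np.arctan2(r,Z)-np.arctan2(bb*np.sin(g),a+bb*np.cos(g)); q3=g-np.arctan2(k,b)
    S=3*np.pi/4 if sgn>0 else 5*np.pi/4
    print(sgn,L,'q1 %.2f q2 %.2f q3 %.2f q5 %.2f'%(q1,q2,q3,S-q2-q3),'T',T.round(3),'w',w.round(3),'xaz %.0f'%np.degrees(np.arctan2(x[1],x[0])))
E
```

```text
1 0.2 q1 -0.61 q2 0.29 q3 1.93 q5 0.13 T [ 0.58  -0.259  0.092] w [ 0.464 -0.178  0.233] xaz -125
1 0.25 q1 -0.61 q2 0.26 q3 2.02 q5 0.08 T [ 0.58  -0.259  0.092] w [ 0.435 -0.158  0.268] xaz -125
1 0.284 q1 -0.61 q2 0.24 q3 2.08 q5 0.04 T [ 0.58  -0.259  0.092] w [ 0.415 -0.144  0.292] xaz -125
1 0.32 q1 -0.61 q2 0.22 q3 2.14 q5 -0.00 T [ 0.58  -0.259  0.092] w [ 0.394 -0.13   0.318] xaz -125
-1 0.2 q1 -0.81 q2 0.75 q3 1.23 q5 1.95 T [ 0.496 -0.349  0.092] w [ 0.593 -0.451  0.233] xaz 44
-1 0.25 q1 -0.81 q2 0.84 q3 1.11 q5 1.98 T [ 0.496 -0.349  0.092] w [ 0.618 -0.477  0.268] xaz 44
-1 0.284 q1 -0.81 q2 0.90 q3 1.03 q5 2.00 T [ 0.496 -0.349  0.092] w [ 0.634 -0.494  0.292] xaz 44
-1 0.32 q1 -0.81 q2 0.97 q3 0.93 q5 2.03 T [ 0.496 -0.349  0.092] w [ 0.652 -0.512  0.318] xaz 44
```

The tilt back towards the robot is comfortable (q5 about 2.0), while the outward tilt is nearly singular. I lift straight up first.

Scaled: -0.13 m is -0.1625, -0.1 m is -0.125.

jog_arm --segments '[[[0, 0, -0.0125, 0, 0, 0, 0], [0, 0, -0.0375, 0, 0, 0, 0], [0, 0, -0.075, 0, 0, 0, 0], [0, 0, -0.125, 0, 0, 0, 0], [0, 0, -0.1625, 0, 0, 0, 0], [0, 0, -0.1625, 0, 0, 0, 0]]]'

```text
time_s: 7.88
eef_pos: [0.5425, -0.066, 0.1759]
eef_rot: [0.002, 0.758, 0.652, 0.001]
wrist_force: [0.3, 0.6, -0.7]
opening: 0.08
grasp_force: 59.4
```

```bash
python3 - <<'E'
from h import *
q1=-.81;c,s=-np.cos(q1),-np.sin(q1);B=np.array([.5425,-.308,.10])
z=np.array([c,s,-1])/2**.5; y=-np.array([c,s,1])/2**.5; x=np.cross(y,z); M=np.column_stack([x,y,z]); T=B-M@[.062,-.004,-.008]
np.savez('goal.npz',M=M,B=B); to(T+[0,0,.08],Rt=R.from_matrix(M)); print(T)
E
```

```text
d [-0.2866 -0.0042  0.0047] rot [0.7616 0.2584 0.6259] n 6
[ 0.495644   -0.34870031  0.09151472]
```

Units first: shifts go in shares of 80 cm and turns go in shares of pi/2 rad. So -0.287 m is -0.3588, -0.26 m is -0.325, 0.762 rad is 0.4851.

jog_arm --segments '[[[-0.0375, 0, -0.0125, 0.0573, 0.0191, 0.0509, 0], [-0.0875, 0, -0.025, 0.121, 0.0414, 0.0993, 0], [-0.1375, 0, -0.025, 0.1846, 0.0637, 0.1528, 0], [-0.1875, 0, -0.025, 0.2483, 0.0828, 0.2037, 0], [-0.2375, 0, -0.025, 0.3119, 0.105, 0.2546, 0], [-0.2875, 0, -0.0125, 0.3756, 0.1273, 0.3056, 0], [-0.325, -0.0025, 0, 0.4329, 0.1464, 0.3565, 0], [-0.3588, -0.005, 0.0063, 0.4851, 0.1642, 0.3985, 0], [-0.3588, -0.005, 0.0063, 0.4851, 0.1642, 0.3985, 0], [-0.3588, -0.005, 0.0063, 0.4851, 0.1642, 0.3985, 0]]]'

```text
time_s: 9.12
eef_pos: [0.4937, -0.348, 0.1666]
eef_rot: [-0.358, 0.857, 0.342, -0.144]
wrist_force: [-0.6, 0.4, 0.0]
opening: 0.081
grasp_force: 59.4
```

```bash
python3 - <<'E'
from h import *
g=np.load('goal.npz');M,B=g['M'],g['B'];print(get_obs()['q'])
s,_,_=shot('side');t,_,_=shot('top');w,_,_=shot('wrist')
f=lambda im:cv2.resize(im,(400,300),interpolation=cv2.INTER_AREA)
cv2.imwrite('pics/h1.png',np.vstack([np.hstack([f(s[150:420,280:640]),f(t[120:330,360:640])]),np.hstack([f(w),f(s[190:310,340:500])])]))
to(B-M@[.062,-.004,-.008],Rt=R.from_matrix(M))
E
```

```text
[-8.09404793e-01  8.82509980e-01  9.19723518e-01 -1.76466926e-03
  2.13172688e+00  9.85035878e-04]
d [0.0002 0.056  0.0537] rot [-0.0033  0.0032 -0.0006] n 2
```

View pics/h1.png

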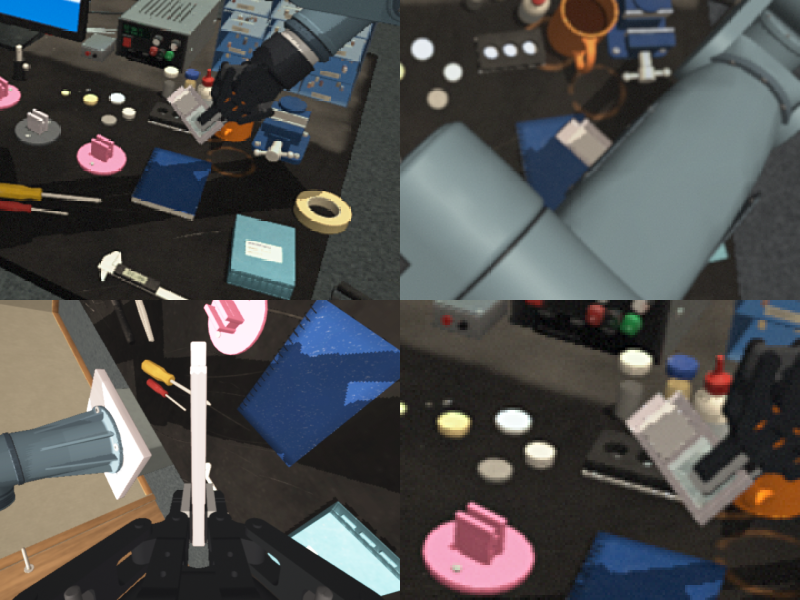

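Side view: the label face, a pale patch at the free end around side (447,241), looks up and back towards the robot. The fingers hold only the clear end. Next I check the label position by depth, then lower.

Scaled: 0.056 m is 0.07, 0.0537 m is 0.0671.

```bash
python3 - <<'E'
from h import *
o=get_obs();w,x,y,z=o['eef_rot'];M=R.from_quat([x,y,z,w]).as_matrix()
P=o['eef_pos']+M@[.062,-.004,-.008]; print('label by kinematics',P,'normal',-M[:,1])
for n in ('side','top'):
    u,v=proj(n,P); print(n,u,v,px(n,u,v),(px(n,u,v)-P)@M)
# ends: plane fit + extent along tool x from side depth
a=np.load('side.npz');pts=np.array([px('side',u,v) for v in range(215,290) for u in range(425,490)]);q=(pts-o['eef_pos'])@M
k=(abs(q[:,1]+.004)<.004)&(q[:,2]>-.05)&(q[:,2]<.03)&(q[:,0]<.13)&(q[:,0]>.02); q=q[k]; print(k.sum(),'x max',np.percentile(q[:,0],[1,50,99]),'z',np.percentile(q[q[:,0]>.02][:,2],[1,50,99]),'y',np.median(q[:,1]))
E
```

```text
label by kinematics [ 0.54152649 -0.30691206  0.17735465] normal [-0.48552138  0.51088655  0.70941097]
side 447.6052710144329 239.87087320205382 [ 0.54294321 -0.30654162  0.17642593] [0.00128271 0.00115744 0.00014783]
top 490.6409216601374 221.0865366800718 [ 0.54196883 -0.30751575  0.17514329] [-9.13041653e-05  2.09194412e-03  1.03229829e-03]
751 x max [0.02082446 0.05542083 0.09801433] z [-0.02681048 -0.00485221  0.01599902] y -0.00303002228728886
```

jog_arm --segments '[[[0, 0.025, 0.0225, 0, 0, 0, 0], [0, 0.0475, 0.045, 0, 0, 0, 0], [0, 0.0625, 0.06, 0, 0, 0, 0], [0, 0.07, 0.0671, 0, 0, 0, 0], [0, 0.07, 0.0671, 0, 0, 0, 0]]]'

```text
time_s: 9.9
eef_pos: [0.4944, -0.3495, 0.0895]
eef_rot: [-0.358, 0.857, 0.342, -0.144]
wrist_force: [0.3, -0.4, -0.3]
opening: 0.08
grasp_force: 59.4
```

jog_arm --segments '[[[0, 0, 0, 0, 0, 0, 0], [0, 0, 0, 0, 0, 0, 0], [0, 0, 0, 0, 0, 0, 0], [0, 0, 0, 0, 0, 0, 0]]]'

```text
time_s: 10.4
eef_pos: [0.4948, -0.3498, 0.0907]
eef_rot: [-0.357, 0.857, 0.342, -0.144]
wrist_force: [1.0, -0.7, -0.4]
opening: 0.084
grasp_force: 59.4
```

```bash
python3 - <<'E'
from h import *
t0=np.load('top.npz')['im']
o=get_obs();w,x,y,z=o['eef_rot'];M=R.from_quat([x,y,z,w]).as_matrix();P=o['eef_pos']+M@[.062,-.004,-.008]
print('label',P,'normal',-M[:,1],'dq',abs(o['dq']).max(),o['wrist_force'])
s,_,_=shot('side');t,_,_=shot('top')
print('side px label',px('side',*proj('side',P)))
h=[t[v,190].tolist() for v in range(238,246)]; print('drawer gap col',h)
E
```

```text
label [ 0.5417127  -0.30909997  0.09897628] normal [-0.4837061   0.51127518  0.7103704 ] dq 0.0025616770326760585 [ 0.98235864 -0.68170955 -0.37418044]
side px label [ 0.54475178 -0.30831402  0.0966793 ]
drawer gap col [[162, 181, 180], [160, 179, 178], [141, 158, 157], [114, 127, 129], [124, 140, 141], [154, 172, 172], [162, 181, 181], [164, 183, 182]]
```

The label is within 1–2 mm of the logbook's middle, at z = 0.099 and tilted 45° upward. The arm is still with no contact force, and the drawer is still home.

```bash
python3 -c "
from bench import workorder; print(workorder.hand_in())"
```

```text
the job is handed in; nothing more can be done
None
```

The job is handed in: I pushed the drawer home first, and the arm now holds the cassette still by its clear end, the bare label about 10 cm above the table over the middle of the logbook and tilted up at 45° (no verdict was returned).

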